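Press a bracket plug home with bench locking pliers

TASK

Fit the orange plug of the grey monitor bracket: stand the bracket fully home in the pliers' nest with the plug towards the moving jaw, then gently squeeze the blue handle until the pliers snap over centre and stay locked by themselves with the plug pressed home. Then let go and flick the red release lever down so that the pliers spring fully open, and leave the bracket standing in the nest. Press the plug only with the pliers, never with the fingers, use no more force on the handle than it needs, and leave the other things on the desk alone.

Things in the scene. Friction and masses are not known exactly. Their poses are not given: they have to be found in the camera images.
- pliers: locking pliers in a grey bench stand (base 350 x 120 x 8 mm). Origin on the desk; x towards the jaws, y to the moving side, z up. The steel fixed handle lies along x from -215 to 3 mm, y -18 to -6 mm, 36 to 58 mm above the desk. Jaw pin at x 0, y 20 mm; handle pin at x -70, y 40 mm. Fixed jaw face at y = -18.2 mm, jaws centred 47 mm above the desk. No part of the stand is above 62 mm
- nest (a point): middle of the floor of the aluminium nest between the jaws, 18 mm above the desk; the pocket is 12 mm deep, 39 x 37 mm (1.5 mm free all round the bracket), with a 3 mm lead-in at its mouth (30 mm above the desk). Axes as the pliers': the bracket goes in with its own axes parallel to these
- handle: moving handle, origin at its pivot pin 47 mm above the desk, x along the bar away from its grip end. Angle between its x and the pliers' x: 0.435 rad sprung open, 0.035 dead centre, 0 at the hard stop, locked. Resistance at the sleeve rises to 10-20 N, falls away at dead centre, then it snaps to the stop; let go earlier, it springs open. 25 N is enough, over 40 N is overload
- sleeve (a point): place to squeeze, on the outer face of the handle's blue sleeve (bar 120 x 12 x 22 mm), 70 mm from the pivot pin along the bar, 47 mm above the desk; axes as the handle's, y outward, away from the fixed handle. The bar reaches 38 mm from here to +x and 82 mm to -x
- lever: red release lever, 50 x 14 mm, on top of the fixed handle's end. Origin at its hinge, 60 mm above the desk, 30 mm from the squeezing place towards the handle's end, to which it points (-x). It lies flat with the pliers open and rises as the handle closes, to 0.8 rad when locked. Pressing its free end down 5 to 10 mm (5 to 10 N) breaks the lock: the handle springs open and the lever drops flat
- lever_tip (a point): top of the lever's free end, 45 mm from its hinge: the place to press down on; about 65 mm above the desk when flat, 96 mm when locked
- bracket: grey plastic bracket, upright block 36 (x) x 34 (y) x 70 (z) mm, 0.1 to 0.25 kg, origin at the centre of its underside; the orange plug sticks out of its +y face. Grip it across x near the top
- plug: orange plug: round head 22 mm across, 4 mm thick, on a 16 mm square stem in a bore in the bracket's +y face, 29 mm above its underside. Origin at the middle of the head's outer face: 25 to 27 mm from the bracket's axis as found, 21 mm when home (head flat on the face). A spring leaf in the bore grips it: it slides in stiffly (6 to 12 N) and stays where it is pushed
- spare: white bracket without a plug, 36 x 34 x 70 mm, not to be used, bystander, origin under its centre
- gel: bottle of hand gel, 48 mm across, 120 mm high, bystander, origin under its centre
- mug: white mug, 76 mm across, 85 mm high, bystander, origin under its centre
- hammer: reflex hammer lying down, 225 mm long, 50 mm wide head, bystander, origin under its shaft
- dish: steel dish, 90 mm across, 30 mm high, bystander, origin under its centre
- tape: yellow tape measure, 52 mm across, 18 mm high, bystander, origin under its centre
- squeeze (a point): point on the fixed handle's outer face opposite the sleeve's middle, 47 mm above the desk, axes as the pliers'. Width from here over both handles: 68 mm open, 36 mm locked. Only the blue handle moves (32 mm, towards this point), so a grip on both must follow it sideways by half
There are look-alikes about, which are no part of the job. What is shaped like the bracket but yellow is not meant.

How it is judged:
By the outcome, as a careful person would: the job done as asked, in the order asked, and still so for the second after the job is handed in, with the robot touching nothing.
It also fails if it takes over 69 s, if anything falls off the work surface, if the arm or the gripper's body presses on something with over 40 N, if the wrist force passes 120 N, or if a joint passes its speed limit or range.

ROBOT

A 6-joint arm with a two-finger parallel gripper is mounted at the origin on the work surface. World frame = base frame: x ahead of the robot, y to its left, z up, the work surface at z = 0. Lengths are in m, angles in degrees, forces in N, time in s.
With the tool pointing down it reaches from about 0.375 to 0.9 m from the base axis. Payload 3.1 kg.
Tool frame: the origin (TCP) lies at the very end of the fingers, on their centre line; the grasp point (between the pads) lies behind it (bot.grip_depth is the z of the grasp point in the tool frame, in m); z points along the fingers, y is the direction in which the jaws open and shut (so a half turn about z gives the same grasp; the last joint's range is limited). The gripper opens to 87 mm and grips with 3 to 60 N. Pads are 19 mm wide; open, the fingers measure 117 mm over their backs; the gripper's body (75 mm by 190 mm) begins 51 mm behind the grasp point.
Start: joints at [-75.888, 30.224, 82.088, -0, 67.689, -10.227], TCP at [0.258, -0.569, 0.223] pointing down, gripper open.
Joint ranges: [-176.69, 176.69], [-43.24, 126.21], [12.49, 139.97], [-82, 262], [0, 151.66], [-163.58, 163.58]. Speed limits (degrees/s): [159.86, 159.86, 180, 180, 180, 180].

INTERFACE

Orientations are given as a 3x3 rotation matrix whose columns are the frame's x, y, z axes.
In Python, from rig import bot, vision gives the robot as it stands. The module is installed in compiled form; this text tells all that it offers.
- The arm moves only by the shell command python3 -m jog 'ROWS'. ROWS is JSON, a list of rows, each a list of 3 entries, a list of its own where there are three numbers: the shift along the tool's x, y, z in mm, then the turn, a rotation vector about the tool's x, y, z in degrees, then the closure, from 0 (fully open) to 1 (shut). In form: [[[dx, dy, dz], [wx, wy, wz], fingers], ...]. A call has 1 to 12 rows; each row is the pose to reach, as a shift and turn from the pose commanded when the call began, along the tool's axes at that moment; what a row does not reach only later rows make up. A row lasts 1/12 s, in which the tool goes at most 41.7 mm and 7.16 degrees, less where a joint would pass 70% of its speed; a pose out of reach is approached as far as the arm can. A call with a gripper value outside its range is refused whole. The fingers move at their own pace and stop on an object; the grip force is fixed at half the most. Time passes only in rows, so rows that repeat a pose let the fingers close. It gives the time, the measured TCP pose, the force and the opening at its end, in the units of the state.
- bot.read_state(): the state, without advancing time (a new reading comes with each control period).
- vision.capture(name): name is "scene" or "side" or "wrist"; returns the picture (420x560x3 uint8, red, green, blue); there is no depth.
- vision.camera_info(name): a dict with "intrinsics" (3x3 intrinsics, pixels), "camera_from_world" (4x4, takes a point from world to camera coordinates); the wrist camera has in their place "mount" (4x4, takes a point from camera to tool coordinates, whose origin is the TCP and whose axes are the flange's). Camera axes: x right, y up, looking along -z (the intrinsics and any distortion apply to the point x, -y, -z); pixel columns grow to the right and rows downward; lengths in m; the calibration is good to about 2 mm. A picture is of the moment at which its call begins: read the wrist's pose just before it. camera_info takes no time and is no camera call.
- bot.hand_in(): hands the job in, once; it reports no verdict.
The state is a dict: "time_s": time; "joint_positions": joint angles; "qvel": joint speeds; "tau": joint torques, N m; "position": TCP position; "tcp_rot": TCP orientation; "force": force on the tool from outside, world axes, zero at the start; "moment": the same for the moment, N m; "opening": opening from 0.0 (shut) to 1.0 (fully open).
Only numpy, scipy, OpenCV 4.12 (cv2) and the standard library are available. Lean on these libraries where they do the work, as an engineer would, in place of code of your own. Each camera call takes 0.05 s, during which the arm holds its last target. There are 200 camera calls.

## Working session

There is one attempt and no reset: what is moved stays moved. The work goes in short steps, Python scripts to look and compute and a shell command to move; the robot and the scene stay as the last step left them, time stands still between calls to the robot, and variables do not carry over. Pictures are saved under pics/ and viewed, about 8 in all and at most 12, crops included, and the job is handed in when it is done.

```bash
mkdir -p pics; python3 - <<'E'
from rig import bot, vision
import cv2, numpy as np
s=bot.read_state(); print(s['time_s'],s['position'],np.round(s['tcp_rot'],3).tolist(),s['force'],s['opening'],bot.grip_depth)
for n in("scene","side"):
    cv2.imwrite(f"pics/{n}0.png",vision.capture(n)[:,:,::-1]); i=vision.camera_info(n); print(n,{k:(np.round(v,4).tolist() if not isinstance(v,(str,)) else v) for k,v in i.items()})
print(vision.camera_info("wrist"))
E
```

```text
0.0 [ 0.25743297 -0.56872856  0.2215656 ] [[0.911, 0.412, -0.001], [0.412, -0.911, 0.002], [0.0, -0.002, -1.0]] [-0.24203766 -0.62888319 -0.51255892] 0.9978648315545758 -0.0187
scene {'intrinsics': [[448.4698, 0.0, 275.019], [0.0, 448.4698, 206.6938], [0.0, 0.0, 1.0]], 'camera_from_world': [[0.8681, 0.4964, -0.0018, -0.4301], [-0.4078, 0.7152, 0.5676, 0.2047], [0.2831, -0.492, 0.8233, -1.3094], [0.0, 0.0, 0.0, 1.0]]}
side {'intrinsics': [[451.6491, 0.0, 280.6772], [0.0, 451.6491, 203.6071], [0.0, 0.0, 1.0]], 'camera_from_world': [[-0.9823, -0.1872, -0.0045, 0.5022], [0.1155, -0.6246, 0.7723, -0.1501], [-0.1474, 0.7582, 0.6352, -1.1962], [0.0, 0.0, 0.0, 1.0]]}
{'intrinsics': array([[333.34152341,   0.        , 278.68869977],
       [  0.        , 333.34152341, 206.43682412],
       [  0.        ,   0.        ,   1.        ]]), 'mount': array([[-8.12346549e-04,  9.56189124e-01,  2.92748525e-01,
         8.04598914e-02],
       [ 9.99999608e-01,  8.79709092e-04, -9.84532194e-05,
         1.13647131e-03],
       [-3.51673436e-04,  2.92748330e-01, -9.56189464e-01,
        -1.63100689e-01],
       [ 0.00000000e+00,  0.00000000e+00,  0.00000000e+00,
         1.00000000e+00]])}
```

View pics/scene0.png

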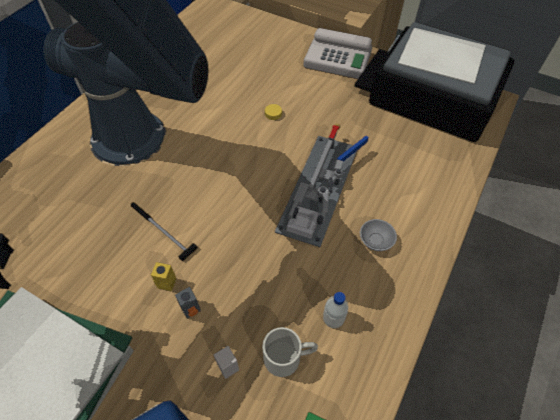

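View pics/side0.png

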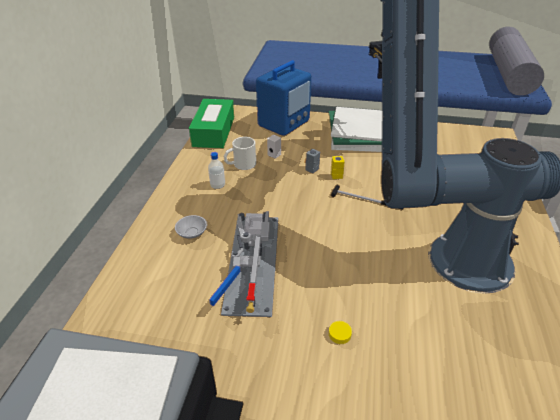

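The scene shows the pliers around (318,190), the jaws end at (303,225), the grey bracket at (188,303) with its orange plug towards (193,312), and the yellow look-alike at (163,276). I'll zoom in.

```bash
cat > h.py <<'E'
import numpy as np, cv2
from rig import bot, vision
def cam(n,s=None):
    i=vision.camera_info(n)
    if n=="wrist":
        T=np.eye(4);T[:3,:3]=s['tcp_rot'];T[:3,3]=s['position']; return i['intrinsics'],np.linalg.inv(T@i['mount'])
    return i['intrinsics'],i['camera_from_world']
def proj(c,P):
    K,M=c; p=np.atleast_2d(P)@M[:3,:3].T+M[:3,3]; p=p*[1,-1,-1]; q=p@K.T; return q[:,:2]/q[:,2:]
def back(c,uv,z):
    K,M=c; d=np.linalg.inv(K)@[uv[0],uv[1],1]; d=M[:3,:3].T@(d*[1,-1,-1]); o=-M[:3,:3].T@M[:3,3]; return o+d*(z-o[2])/d[2]
E
python3 - <<'E'
import cv2,numpy as np
a=cv2.imread('pics/scene0.png');b=cv2.imread('pics/side0.png')
A=cv2.resize(a[120:250,265:400],None,fx=4,fy=4,interpolation=2)[:520,:540]
B=cv2.resize(a[250:330,145:210],None,fx=4,fy=4,interpolation=2)
C=np.zeros((600,800,3),np.uint8);C[:520,:540]=A;C[:320,540:800]=B
D=cv2.resize(b[145:185,290:355],None,fx=4,fy=4,interpolation=2);C[330:490,540:800]=D
cv2.imwrite('pics/z1.png',C)
E
```

```text
(no output)
```

View pics/z1.png

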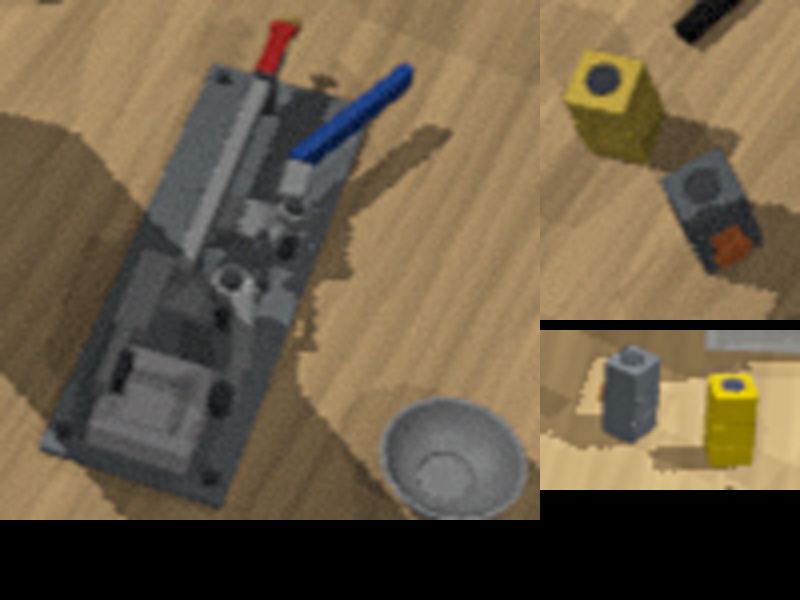

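The crop shows the base corners at full-picture pixels (319,136), (275,232) and (320,247), and the bracket top's corners at about (176,294), (189,287), (196,300) and (182,306). The plug faces the lower right.

```bash
python3 - <<'E'
from h import *
c=cam("scene");f=lambda p,z,o=(265,120):np.round(back(c,(o[0]+p[0]/4,o[1]+p[1]/4),z),4)
for n,p,z in [("TL",(215,66),.008),("BL",(40,450),.008),("BR",(222,507),.008),("levtip",(285,22),.065),("levhinge",(266,78),.06),("handle end",(405,70),.058),("blue start",(296,158),.058),("jawpin",(230,278),.06),("n1",(130,345),.03),("n2",(215,370),.03),("n3",(183,472),.03),("n4",(88,440),.03),("fixed end",(190,258),.058)]: print(n,f(p,z))
for p in [(123,178),(178,150),(205,198),(150,226)]: print("br",f(p,.07,(145,250)))
print("plug",f((192,245),.029,(145,250)))
E
```

```text
TL [0.4873 0.2692 0.008 ]
BL [ 0.5384 -0.0751  0.008 ]
BR [ 0.6546 -0.0555  0.008 ]
levtip [0.5311 0.2798 0.065 ]
levhinge [0.5409 0.2302 0.06  ]
handle end [0.6197 0.2858 0.058 ]
blue start [0.5885 0.1773 0.058 ]
jawpin [0.5951 0.0657 0.06  ]
n1 [0.556  0.0086 0.03  ]
n2 [0.611  0.0181 0.03  ]
n3 [ 0.6274 -0.0575  0.03  ]
n4 [ 0.5669 -0.0661  0.03  ]
fixed end [0.5655 0.0688 0.058 ]
br [ 0.4503 -0.3461  0.07  ]
br [ 0.4662 -0.3185  0.07  ]
br [ 0.4948 -0.3338  0.07  ]
br [ 0.4789 -0.3608  0.07  ]
plug [ 0.4892 -0.3483  0.029 ]
```

```bash
python3 -m jog '[[[291,-120,52],[0,0,53],0],[[291,-120,52],[0,0,53],0],[[291,-120,52],[0,0,53],0],[[291,-120,52],[0,0,53],0],[[291,-120,52],[0,0,53],0],[[291,-120,52],[0,0,53],0],[[291,-120,52],[0,0,53],0],[[291,-120,52],[0,0,53],0],[[291,-120,52],[0,0,53],0],[[291,-120,52],[0,0,53],0],[[291,-120,52],[0,0,53],0],[[291,-120,52],[0,0,53],0]]'
python3 - <<'E'
from h import *
s=bot.read_state();print(s['joint_positions'],s['position'],np.round(s['tcp_rot'],3).tolist(),s['qvel'])
im=vision.capture("wrist")[:,:,::-1].copy();np.save('w1.npy',np.hstack([s['tcp_rot'],np.array(s['position'])[:,None]]))
cv2.imwrite('pics/w1.png',im)
E
```

```text
time_s: 1.1
position: [0.4727, -0.3412, 0.1706]
tcp_rot: [[0.877, -0.48, -0.0], [-0.48, -0.877, -0.0], [0.0, 0.0, -1.0]]
force: [-0.3, -0.8, -0.2]
opening: 1.003
[-4.67888901e+01  3.06768338e+01  9.12202096e+01 -2.54852074e-02
  5.80850012e+01  7.19293408e+01] [ 0.47270062 -0.34123039  0.17060959] [[0.877, -0.48, -0.0], [-0.48, -0.877, -0.0], [0.0, 0.0, -1.0]] [-0.996604   -0.18298712  0.03146748  0.18795524  0.12715241  0.22960082]
```

View pics/w1.png

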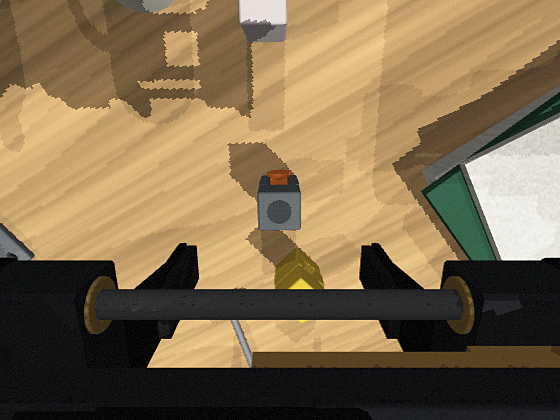

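The wrist view shows the bracket top at about (259,192)-(301,231), square to the gripper, with the orange plug up at (279,178). That's the camera side, as planned.

```bash
python3 - <<'E'
from h import *
T=np.load('w1.npy');s=dict(tcp_rot=T[:,:3],position=T[:,3]);c=cam("wrist",s)
im=cv2.imread('pics/w1.png');g=im[185:240,245:315].astype(int)
top=(np.abs(g-g.mean(2,keepdims=True)).max(2)<25)&(g.mean(2)>75)&(g.mean(2)<165)
n,l,st,_=cv2.connectedComponentsWithStats(top.astype(np.uint8));k=1+st[1:,4].argmax()
pts=np.argwhere(l==k)[:,::-1]+[245,185]
r=cv2.minAreaRect(pts.astype(np.float32));print(r)
P=np.array([back(c,p,.07) for p in cv2.boxPoints(r)]);print(P)
t=(P-T[:,3])@T[:,:3]*1e3;print(np.round(t,1),t.mean(0))
pl=np.argwhere((im[:,:,2]>150)&(im[:,:,1]<110)&(im[:,:,0]<60));pl=pl[(pl[:,0]<200)&(pl[:,0]>150)];print(pl.min(0),pl.max(0))
E
```

```text
((278.86578369140625, 210.8038330078125), (38.384334564208984, 43.38229751586914), 88.36341857910156)
[[ 0.49228671 -0.3324349   0.07      ]
 [ 0.47616974 -0.36396238  0.07      ]
 [ 0.44611414 -0.34924156  0.07      ]
 [ 0.46277963 -0.31656493  0.07      ]]
[[ 12.9 -17.2 100.6]
 [ 13.9  18.2 100.6]
 [-19.5  19.8 100.6]
 [-20.6 -16.9 100.6]] [ -3.29428634   0.9734277  100.60945453]
[172 270] [184 289]
```

```bash
python3 -m jog '[[[-3,1,35],[0,0,-1.6],0],[[-3,1,65],[0,0,-1.6],0],[[-3,1,90],[0,0,-1.6],0],[[-3,1,110],[0,0,-1.6],0],[[-3,1,120],[0,0,-1.6],0],[[-3,1,125],[0,0,-1.6],0],[[-3,1,125],[0,0,-1.6],0.3],[[-3,1,125],[0,0,-1.6],0.5],[[-3,1,125],[0,0,-1.6],1],[[-3,1,125],[0,0,-1.6],1],[[-3,1,125],[0,0,-1.6],1],[[-3,1,125],[0,0,-1.6],1]]'
python3 -m jog '[[[0,0,0],[0,0,0],1],[[0,0,0],[0,0,0],1],[[0,0,0],[0,0,0],1],[[0,0,-10],[0,0,0],1],[[0,0,-40],[0,0,0],1],[[0,0,-75],[0,0,0],1],[[0,0,-110],[0,0,0],1],[[0,0,-130],[0,0,0],1],[[0,0,-130],[0,0,0],1],[[0,0,-130],[0,0,0],1]]'
python3 - <<'E'
from h import *
s=bot.read_state();R=s['tcp_rot'];print(np.degrees(np.arctan2(R[1,1],R[0,1])))
E
```

```text
time_s: 2.15
position: [0.4706, -0.3399, 0.0464]
tcp_rot: [[0.891, -0.455, 0.001], [-0.455, -0.891, -0.001], [0.001, 0.001, -1.0]]
force: [0.4, 0.1, -0.1]
opening: 0.634
time_s: 2.98
position: [0.4705, -0.3398, 0.1769]
tcp_rot: [[0.891, -0.455, 0.002], [-0.455, -0.891, -0.002], [0.002, 0.001, -1.0]]
force: [-0.1, 0.7, -1.9]
opening: 0.409
-117.05619367180803
```

```bash
python3 -m jog '[[[-10,-30,-20],[0,0,-4],1],[[-20,-65,-40],[0,0,-8],1],[[-30,-100,-53],[0,0,-14],1],[[-40,-135,-53],[0,0,-20],1],[[-51,-170,-53],[0,0,-26],1],[[-62,-205,-53],[0,0,-31],1],[[-73,-240,-53],[0,0,-35.6],1],[[-82,-270,-53],[0,0,-35.6],1],[[-90,-298,-53],[0,0,-35.6],1],[[-90,-298,-53],[0,0,-35.6],1],[[-90,-298,-53],[0,0,-35.6],1],[[-90,-298,-53],[0,0,-35.6],1]]'
python3 - <<'E'
from h import *
s=bot.read_state()
im=vision.capture("wrist")[:,:,::-1].copy();np.save('w2.npy',np.hstack([s['tcp_rot'],np.array(s['position'])[:,None]]))
cv2.imwrite('pics/w2.png',im);cv2.imwrite('pics/w2z.png',cv2.resize(im[20:320,80:480],None,fx=2,fy=2,interpolation=2))
print(s['joint_positions'],s['qvel'])
E
```

```text
time_s: 3.98
position: [0.5245, -0.0333, 0.227]
tcp_rot: [[0.989, 0.149, -0.003], [0.149, -0.989, 0.0], [-0.003, -0.001, -1.0]]
force: [-0.7, -0.1, -2.6]
opening: 0.414
[-1.57987582e+01  2.23374251e+01  9.58516393e+01 -4.21833396e-02
  6.20059981e+01  6.56444755e+01] [-1.49340071 -0.33789119 -0.59576255  0.14518675 -0.03510458  0.1069221 ]
```

View pics/w2z.png

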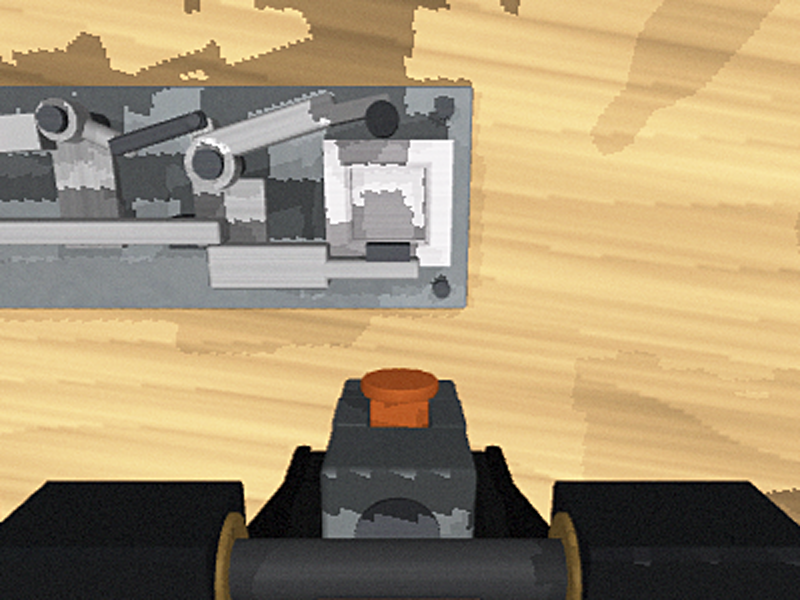

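The zoomed wrist view shows the nest's outer block at zoom px x 325-453, y 140-266, and its pocket at x 352-424, y 166-241. The base's lower edge is at y≈307. The held bracket's top front edge is at y≈470, and the plug (361-438) faces the moving jaw.

```bash
python3 - <<'E'
from h import *
T=np.load('w2.npy');s=dict(tcp_rot=T[:,:3],position=T[:,3]);c=cam("wrist",s)
W=lambda p,z:back(c,(p[0]/2+80,p[1]/2+20),z)
def tl(p,z):return np.round((W(p,z)-T[:,3])@T[:,:3]*1e3,1)
for n,p,z in [("outer TL",(325,140),.03),("outer TR",(453,140),.03),("outer BR",(453,266),.03),("in TLf",(352,166),.018),("in BRf",(424,241),.018),("in TLm",(352,166),.03),("in BRm",(424,241),.03),("base BL",(2,308),.008),("base BR",(466,307),.008),("base TR",(472,87),.008),("base TL",(2,87),.008),("fh L",(2,243.5),.058),("fh R",(220,243.5),.058),("jawpin",(209,162),.06),("handlepin",(55,119),.06),("brk top L",(329,470),.2506),("brk top R",(470,470),.2506),("plugL",(361,382),.2096),("plugR",(438,382),.2096)]: print(n,tl(p,z),np.round(W(p,z),4))
# line-fit of base lower edge
im=cv2.cvtColor(cv2.imread('pics/w2.png'),cv2.COLOR_BGR2LAB).astype(float)
xs,ys=[],[]
for x in range(85,300,3):
    col=im[160:185,x,2]; d=np.diff(cv2.GaussianBlur(col.reshape(-1,1),(1,5),1).ravel()); k=np.abs(d).argmax(); xs.append(x);ys.append(160.5+k)
p=np.polyfit(xs,ys,1);print(p,np.std(np.polyval(p,xs)-ys))
a,b=[back(c,(x,np.polyval(p,x)),.008) for x in(85,300)];d=b-a;print("yaw",np.degrees(np.arctan2(d[1],d[0])),"tool y",np.degrees(np.arctan2(T[1,1],T[0,1])))
E
```

```text
outer TL [ 94.9 -35.6 196.7] [0.6123 0.0162 0.03  ]
outer TR [ 94.8  29.6 196.7] [ 0.622  -0.0484  0.03  ]
outer BR [ 30.7  31.2 196.9] [ 0.5589 -0.0595  0.03  ]
in TLf [ 82.2 -22.9 208.8] [0.6017 0.0017 0.018 ]
in BRf [ 42.8  15.9 208.9] [ 0.5685 -0.0425  0.018 ]
in TLm [ 82.2 -22.1 196.8] [0.6018 0.0009 0.03  ]
in BRm [ 44.   15.4 196.9] [ 0.5697 -0.0419  0.03  ]
base BL [   3.5 -229.   219.2] [0.4931 0.1937 0.008 ]
base BR [  3.9  41.1 219. ] [ 0.5338 -0.0733  0.008 ]
base TR [122.2  40.8 218.6] [ 0.6507 -0.0553  0.008 ]
base TL [ 122.4 -208.   218.8] [0.6138 0.1907 0.008 ]
fh L [  45.8 -193.2  169. ] [0.5405 0.1646 0.058 ]
fh R [ 45.7 -86.  168.9] [0.5564 0.0586 0.058 ]
jawpin [ 83.9 -87.6 166.8] [0.5939 0.0659 0.06  ]
handlepin [ 103.  -157.4  166.8] [0.6023 0.1378 0.06  ]
brk top L [ 14.8 -14.5 -23.6] [ 0.5371 -0.0167  0.2506]
brk top R [ 14.8  17.8 -23.6] [ 0.5419 -0.0486  0.2506]
plugL [22.8 -9.2 17.3] [ 0.5457 -0.0208  0.2096]
plugR [22.8 12.7 17.3] [ 0.5489 -0.0424  0.2096]
[7.56224365e-17 1.73500000e+02] 1.4205371074359129e-14
yaw -81.46533065247388 tool y -81.42344876569416
```

```bash
python3 -m jog '[[[25,-1,0],[0,0,0],1],[[50,-2,0],[0,0,0],1],[[64,-3,0],[0,0,0],1],[[64,-3,10],[0,0,0],1],[[64,-3,30],[0,0,0],1],[[64,-3,60],[0,0,0],1],[[64,-3,85],[0,0,0],1],[[64,-3,100],[0,0,0],1],[[64,-3,108],[0,0,0],1],[[64,-3,110],[0,0,0],1],[[64,-3,110],[0,0,0],1],[[64,-3,110],[0,0,0],1]]'
python3 - <<'E'
from h import *
s=bot.read_state()
a=vision.capture("side")[:,:,::-1].copy();b=vision.capture("scene")[:,:,::-1].copy()
cv2.imwrite('pics/side3.png',a);cv2.imwrite('pics/scene3.png',b);print(s['position'])
u=[proj(cam(n),[.588,-.021,.06])[0] for n in("side","scene")];print(u)
C=[]
for im,(x,y) in zip((a,b),u):
    x,y=int(x),int(y);print(x-40,y-50);C.append(cv2.resize(im[y-50:y+50,x-40:x+26],None,fx=6,fy=6,interpolation=2))
cv2.imwrite('pics/z3.png',np.hstack(C))
E
```

```text
time_s: 5.03
position: [0.5889, -0.0215, 0.1193]
tcp_rot: [[0.989, 0.148, 0.001], [0.148, -0.989, -0.0], [0.001, 0.001, -1.0]]
force: [0.4, 0.4, -2.8]
opening: 0.41
[ 0.58892662 -0.02145007  0.11933124]
[array([254.97364804, 211.75218259]), array([303.91581247, 213.3439609 ])]
214 161
263 163
```

View pics/z3.png

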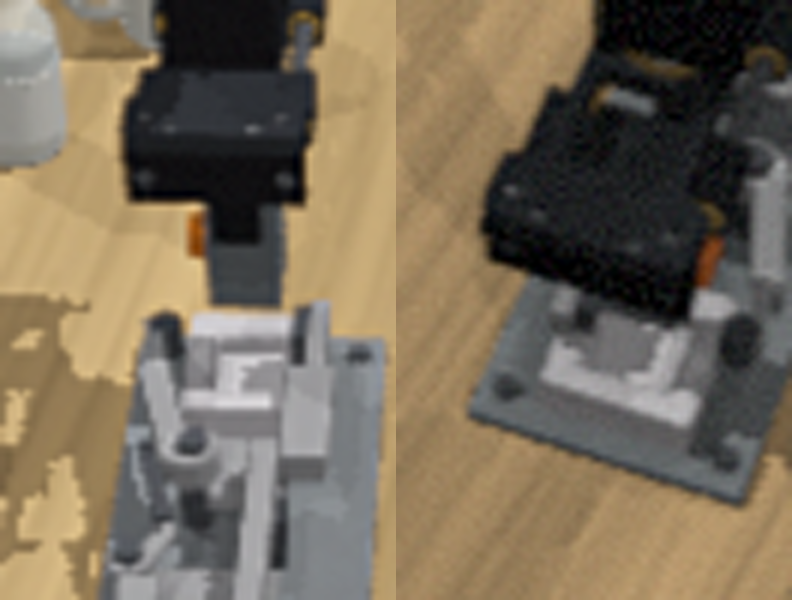

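Both views show the bracket hanging just above the nest, with the plug on the moving-jaw side. In the side crop the bracket's lower edge runs from about (209,302) to (281,306), and the nest mouth is just below it. I'll compare with the projected model.

```bash
python3 - <<'E'
from h import *
x=np.array([.1487,-.9889,0]);y=np.array([.9889,.1487,0]);z=np.array([0,0,1])
t=np.array([.5889,-.0215,0]);n=np.array([.5245,-.0333,0])+.0628*np.array([.989,.149,0])+(-.003)*np.array([.149,-.989,0]);print(n, (n-t)@y,(n-t)@x)
P={}
for sx in(-1,1):
  for sy in(-1,1):
    P['B%d%d'%(sx,sy)]=t+x*.018*sx+y*.017*sy+z*.0729
    P['N%d%d'%(sx,sy)]=n+x*.0325*sx+y*.032*sy+z*.03
    P['M%d%d'%(sx,sy)]=n+x*.0195*sx+y*.0185*sy+z*.027
    P['F%d%d'%(sx,sy)]=n+x*.0195*sx+y*.0185*sy+z*.018
im=cv2.imread('pics/z3.png')
for k,p in P.items():
  for cn,o,off in(("side",(214,161),0),("scene",(263,163),396)):
    u=(proj(cam(cn),p)[0]-o)*6+[off,0]+2.5
    col={'B':(0,0,255),'N':(0,255,0),'M':(255,0,255),'F':(255,255,0)}[k[0]]
    cv2.drawMarker(im,tuple(int(round(v)) for v in u),col,cv2.MARKER_CROSS,10,1)
cv2.imwrite('pics/z3m.png',im)
E
```

```text
[ 0.5861622 -0.0209758  0.       ] -0.002629461880000013 -0.0009254922399999974
```

View pics/z3m.png

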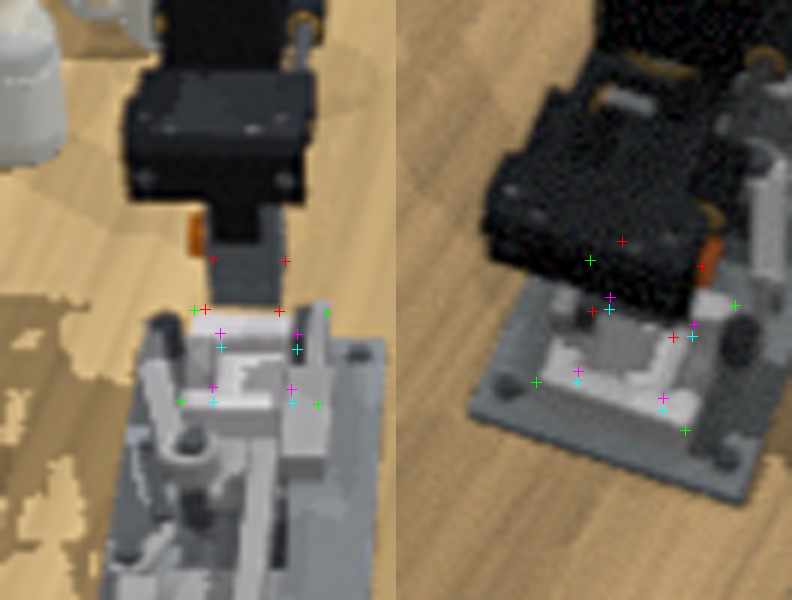

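```bash
python3 - <<'E'
from h import *
y=np.array([.9889,.1487,0]);t=np.array([.5889,-.0215,0])
for cn,o,off in(("side",(214,161),0),("scene",(263,163),396)):
    print(cn,[(np.round((proj(cam(cn),t+y*a+[0,0,.1019])[0]-o)*6+[off,0]+2.5)).tolist() for a in (.0205,.0245)])
im=cv2.imread('pics/z3.png').astype(int);m=(im[:,:,2]>130)&(im[:,:,0]<75)&(im[:,:,2]-im[:,:,1]>60)
n,l,st,ce=cv2.connectedComponentsWithStats(m.astype(np.uint8));print([(st[i],ce[i]) for i in range(1,n) if st[i,4]>80])
E
```

```text
side [[198.0, 235.0], [189.0, 235.0]]
scene [[701.0, 262.0], [711.0, 265.0]]
[(array([188, 219,  13,  34, 247], dtype=int32), array([194.30364372, 231.56680162]))]
```

```bash
python3 -m jog '[[[-1,-1,0],[0,0,0],1],[[-1,-1,0],[0,0,0],1],[[-1,-1,10],[0,0,0],1],[[-1,-1,18],[0,0,0],1],[[-1,-1,25],[0,0,0],1],[[-1,-1,30],[0,0,0],1],[[-1,-1,30],[0,0,0],1],[[-1,-1,30],[0,0,0],1]]'
python3 -m jog '[[[0,0,4],[0,0,0],1],[[0,0,7],[0,0,0],1],[[0,0,10],[0,0,0],1],[[0,0,10],[0,0,0],1]]'
```

```text
time_s: 5.8
position: [0.5869, -0.0199, 0.0877]
tcp_rot: [[0.989, 0.148, -0.002], [0.148, -0.989, 0.0], [-0.001, -0.001, -1.0]]
force: [-0.0, 0.3, -2.0]
opening: 0.411
time_s: 6.13
position: [0.5869, -0.0199, 0.078]
tcp_rot: [[0.989, 0.148, -0.001], [0.148, -0.989, 0.0], [-0.001, -0.0, -1.0]]
force: [-0.4, 0.5, -1.7]
opening: 0.413
```

```bash
python3 -m jog '[[[0,0,1.5],[0,0,0],1],[[0,0,3],[0,0,0],1],[[0,0,4],[0,0,0],1],[[0,0,4],[0,0,0],1]]'
python3 -m jog '[[[0,0,2],[0,0,0],1],[[0,0,4],[0,0,0],1],[[0,0,4],[0,0,0],1]]'
```

```text
time_s: 6.47
position: [0.5876, -0.02, 0.0752]
tcp_rot: [[0.989, 0.149, 0.001], [0.149, -0.989, -0.0], [0.001, 0.0, -1.0]]
force: [-0.9, 0.1, 2.3]
opening: 0.41
time_s: 6.72
position: [0.587, -0.0197, 0.07]
tcp_rot: [[0.989, 0.149, -0.001], [0.149, -0.989, 0.0], [-0.001, -0.0, -1.0]]
force: [-0.7, 1.8, -1.4]
opening: 0.411
```

```bash
python3 -m jog '[[[0,-0.5,1.5],[0,0,0],1],[[0,-0.5,3],[0,0,0],1],[[0,-0.5,3],[0,0,0],1]]'
python3 -m jog '[[[0,0,1.5],[0,0,0],1],[[0,0,3],[0,0,0],1],[[0,0,3],[0,0,0],1]]'
```

```text
time_s: 6.97
position: [0.5868, -0.0196, 0.0669]
tcp_rot: [[0.989, 0.149, -0.001], [0.149, -0.989, -0.0], [-0.001, -0.0, -1.0]]
force: [0.3, -0.7, -2.2]
opening: 0.413
time_s: 7.22
position: [0.587, -0.0195, 0.0641]
tcp_rot: [[0.989, 0.148, -0.001], [0.148, -0.989, 0.0], [-0.001, -0.0, -1.0]]
force: [-1.1, -0.3, -2.5]
opening: 0.412
```

```bash
python3 -m jog '[[[0,0,1],[0,0,0],1],[[0,0,2],[0,0,0],1],[[0,0,2],[0,0,0],1]]'
```

```text
time_s: 7.47
position: [0.5873, -0.0196, 0.0636]
tcp_rot: [[0.989, 0.149, 0.0], [0.149, -0.989, -0.0], [0.0, 0.0, -1.0]]
force: [-1.6, 0.0, 4.5]
opening: 0.413
```

```bash
python3 -m jog '[[[0,0,0],[0,0,0],0.5],[[0,0,0],[0,0,0],0.4],[[0,0,0],[0,0,0],0.35],[[0,0,0],[0,0,0],0.35],[[0,0,-10],[0,0,0],0.35],[[0,0,-35],[0,0,0],0.35],[[0,0,-70],[0,0,0],0.2],[[0,0,-100],[0,0,0],0.1],[[0,0,-120],[0,0,0],0],[[0,0,-120],[0,0,0],0],[[0,0,-120],[0,0,0],0]]'
python3 - <<'E'
from h import *
s=bot.read_state()
im=vision.capture("wrist")[:,:,::-1].copy();np.save('w3.npy',np.hstack([s['tcp_rot'],np.array(s['position'])[:,None]]))
cv2.imwrite('pics/w4.png',im);cv2.imwrite('pics/w4z.png',cv2.resize(im[60:300,0:400],None,fx=2,fy=2,interpolation=2))
E
```

```text
time_s: 8.38
position: [0.5881, -0.0196, 0.1845]
tcp_rot: [[0.989, 0.149, 0.004], [0.149, -0.989, -0.001], [0.004, 0.001, -1.0]]
force: [-0.5, -0.7, 0.3]
opening: 0.936
```

View pics/w4z.png

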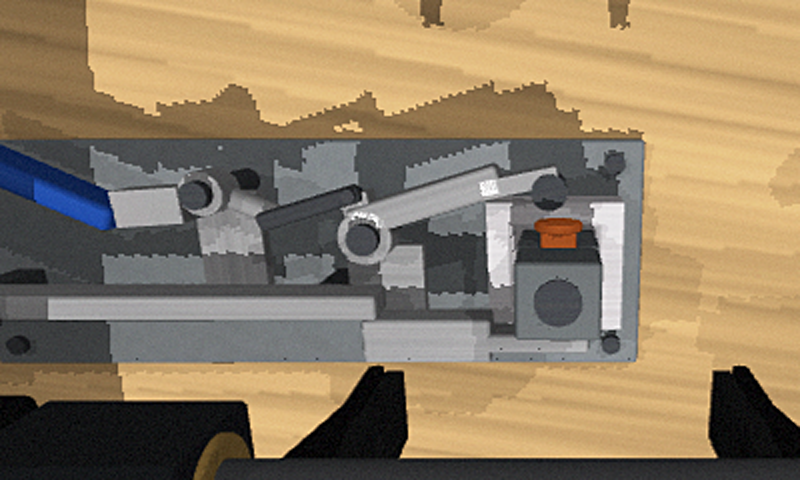

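The bracket stands in the nest, with its top at zoom (515-602, 262-338), and the moving jaw pad sits just behind the plug at (548,190). Next I go above the squeezing place, turned 90°.

```bash
python3 -m jog '[[[2,-15,0],[0,0,-7],0],[[3,-35,0],[0,0,-14],0],[[5,-60,3],[0,0,-21],0],[[6,-85,5],[0,0,-28],0],[[8,-110,6],[0,0,-35],0],[[9,-130,8],[0,0,-42],0],[[10,-150,8],[0,0,-49],0],[[11,-170,10],[0,0,-56],0],[[12,-190,10],[0,0,-63],0],[[13,-205,12],[0,0,-70],0],[[14,-215,12],[0,0,-77],0],[[14,-223,12],[0,0,-84],0]]'
python3 -m jog '[[[0,0,0],[0,0,-6],0],[[0,0,0],[0,0,-6],0],[[0,0,0],[0,0,-6],0]]'
python3 - <<'E'
from h import *
s=bot.read_state();print(s['joint_positions'])
im=vision.capture("wrist")[:,:,::-1].copy();T=np.hstack([s['tcp_rot'],np.array(s['position'])[:,None]]);np.save('w5.npy',T)
cv2.imwrite('pics/w5.png',im)
c=cam("wrist",s);x=np.array([.1487,-.9889,0]);y=np.array([.9889,.1487,0]);O=np.array([.5741,.0629,0])
m=cv2.resize(im[100:400,80:480],None,fx=2,fy=2,interpolation=2)
for q in [(-.140,-.018,.058),(-.1428,.0495,.058),(-.17,-.012,.06),(-.215,-.012,.065),(-.07,.04,.06),(-.215,-.018,.058),(-.215,-.006,.058)]:
    u=proj(c,O+x*q[0]+y*q[1]+np.array([0,0,q[2]]))[0];v=((u-[80,100])*2).round().astype(int);print(q,v);cv2.drawMarker(m,tuple(map(int,v)),(255,0,255),0,12,1)
cv2.imwrite('pics/w5z.png',m)
E
```

```text
time_s: 9.43
position: [0.5663, 0.2041, 0.1683]
tcp_rot: [[-0.051, 0.999, -0.004], [0.999, 0.051, -0.001], [-0.0, -0.004, -1.0]]
force: [-0.2, 0.3, -1.0]
opening: 0.999
time_s: 9.68
position: [0.5669, 0.203, 0.169]
tcp_rot: [[-0.146, 0.989, -0.003], [0.989, 0.146, -0.001], [-0.0, -0.003, -1.0]]
force: [0.0, 0.1, 0.6]
opening: 1.007
[ 9.08345186e+00  3.22105101e+01  8.83209189e+01 -6.84941420e-03
  5.96594938e+01  6.91469426e-01]
(-0.14, -0.018, 0.058) [324 202]
(-0.1428, 0.0495, 0.058) [482 195]
(-0.17, -0.012, 0.06) [335 133]
(-0.215, -0.012, 0.065) [331  20]
(-0.07, 0.04, 0.06) [456 351]
(-0.215, -0.018, 0.058) [317  20]
(-0.215, -0.006, 0.058) [348  20]
```

View pics/w5z.png

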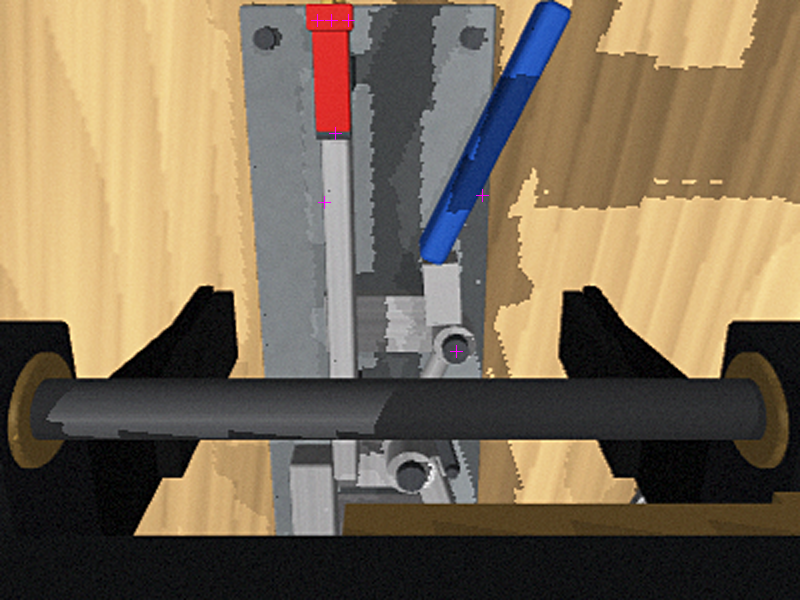

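The projected markers fall on the real features: the lever, the hinge, the handle pin, the blue outer face at (482,195), and the fixed handle's edge at (324,202). Descending over both handles.

```bash
python3 -m jog '[[[0,2,20],[0,0,0],0],[[0,2,50],[0,0,0],0],[[0,2,80],[0,0,0],0],[[0,2,105],[0,0,0],0],[[0,2,125],[0,0,0],0],[[0,2,135],[0,0,0],0],[[0,2,139],[0,0,0],0],[[0,2,139],[0,0,0],0],[[0,2,139],[0,0,0],0.1],[[0,2,139],[0,0,0],0.16],[[0,2,139],[0,0,0],0.16]]'
```

```text
time_s: 10.65
position: [0.571, 0.2036, 0.033]
tcp_rot: [[-0.148, 0.989, 0.003], [0.989, 0.148, 0.0], [0.0, 0.003, -1.0]]
force: [0.5, -0.4, -0.6]
opening: 0.88
```

```bash
python3 -m jog '[[[0,0.3,0],[0,0,0],0.2],[[0,-0.3,0],[0,0,0],0.22],[[0,-1,0],[0,0,0],0.24],[[0,-2,0],[0,0,0],0.26],[[0,-2,0],[0,0,0],0.26]]'
```

```text
time_s: 11.07
position: [0.567, 0.2031, 0.0321]
tcp_rot: [[-0.149, 0.989, -0.002], [0.989, 0.149, -0.0], [-0.0, -0.002, -1.0]]
force: [-3.9, -1.4, 6.0]
opening: 0.751
```

```bash
python3 -m jog '[[[0,-0.8,0],[0,0,0],0.28],[[0,-1.7,0],[0,0,0],0.3],[[0,-2.6,0],[0,0,0],0.32],[[0,-3.4,0],[0,0,0],0.34],[[0,-4.3,0],[0,0,0],0.36],[[0,-4.3,0],[0,0,0],0.36]]'
```

```text
time_s: 11.57
position: [0.5628, 0.2025, 0.0321]
tcp_rot: [[-0.149, 0.989, -0.002], [0.989, 0.149, -0.0], [-0.0, -0.002, -1.0]]
force: [-3.5, -0.1, 6.8]
opening: 0.651
```

```bash
python3 -m jog '[[[0,-0.8,0],[0,0,0],0.38],[[0,-1.7,0],[0,0,0],0.4],[[0,-2.6,0],[0,0,0],0.42],[[0,-3.4,0],[0,0,0],0.44],[[0,-3.4,0],[0,0,0],0.44]]'
```

```text
time_s: 11.98
position: [0.5593, 0.2019, 0.0321]
tcp_rot: [[-0.148, 0.989, -0.002], [0.989, 0.148, -0.0], [0.0, -0.002, -1.0]]
force: [-3.3, -2.7, 6.7]
opening: 0.571
```

```bash
python3 -m jog '[[[0,-0.5,-1.5],[0,0,0],0.45],[[0,-1,-3],[0,0,0],0.46],[[0,-1.4,-3],[0,0,0],0.47],[[0,-1.8,-3],[0,0,0],0.48],[[0,-1.8,-3],[0,0,0],0.48]]'
```

```text
time_s: 12.4
position: [0.5574, 0.2013, 0.0334]
tcp_rot: [[-0.148, 0.989, -0.003], [0.989, 0.148, -0.001], [-0.0, -0.003, -1.0]]
force: [-1.3, -2.2, -10.9]
opening: 0.523
```

```bash
python3 -m jog '[[[0,-0.8,0],[0,0,0],0.5],[[0,-1.3,0],[0,0,0],0.51],[[0,-1.7,0],[0,0,0],0.52],[[0,-2.1,0],[0,0,0],0.53],[[0,-2.6,0],[0,0,0],0.54],[[0,-2.6,0],[0,0,0],0.54]]'
```

```text
time_s: 12.9
position: [0.5548, 0.201, 0.0346]
tcp_rot: [[-0.149, 0.989, -0.002], [0.989, 0.149, -0.001], [-0.0, -0.002, -1.0]]
force: [-3.8, -4.3, -6.2]
opening: 0.466
```

```bash
python3 -m jog '[[[0,-0.4,0],[0,0,0],0.55],[[0,-0.8,0],[0,0,0],0.56],[[0,-1.2,0],[0,0,0],0.57],[[0,-1.6,0],[0,0,0],0.58],[[0,-1.6,0],[0,0,0],0.58]]'
```

```text
time_s: 13.32
position: [0.553, 0.2011, 0.0351]
tcp_rot: [[-0.149, 0.989, -0.003], [0.989, 0.149, -0.0], [-0.0, -0.003, -1.0]]
force: [-5.1, -3.1, -2.7]
opening: 0.425
```

```bash
python3 -m jog '[[[0,-0.3,0],[0,0,0],0.59],[[0,-0.6,0],[0,0,0],0.6],[[0,-0.6,0],[0,0,0],0.6],[[0,-0.6,0],[0,0,0],0.6]]'
```

```text
time_s: 13.65
position: [0.5524, 0.201, 0.0351]
tcp_rot: [[-0.149, 0.989, -0.003], [0.989, 0.149, -0.0], [-0.0, -0.003, -1.0]]
force: [-4.9, -3.6, -4.2]
opening: 0.41
```

```bash
python3 -m jog '[[[0,0,0],[0,0,0],0.57],[[0,0,0],[0,0,0],0.54],[[0,0,0],[0,0,0],0.5],[[0,0,0],[0,0,0],0.45],[[0,0,0],[0,0,0],0.4],[[0,0,-15],[0,0,0],0.3],[[0,0,-45],[0,0,0],0.3],[[0,0,-85],[0,0,0],0.3],[[0,0,-120],[0,0,0],0.3],[[0,0,-130],[0,0,0],0.3],[[0,0,-130],[0,0,0],0.3]]'
python3 - <<'E'
from h import *
s=bot.read_state()
im=vision.capture("wrist")[:,:,::-1].copy();b=vision.capture("scene")[:,:,::-1].copy();cv2.imwrite('pics/w6.png',im);cv2.imwrite('pics/scene6.png',b)
np.save('w6.npy',np.hstack([s['tcp_rot'],np.array(s['position'])[:,None]]))
A=cv2.resize(im[80:380,100:460],(480,400),interpolation=2);B=cv2.resize(b[190:260,270:350],(320,280),interpolation=2)
C=np.zeros((400,800,3),np.uint8);C[:,:480]=A;C[:280,480:]=B;cv2.imwrite('pics/z6.png',C)
E
```

```text
time_s: 14.57
position: [0.558, 0.2019, 0.1694]
tcp_rot: [[-0.149, 0.989, 0.012], [0.989, 0.149, 0.002], [0.0, 0.012, -1.0]]
force: [-0.1, 0.7, -0.3]
opening: 0.695
```

View pics/z6.png

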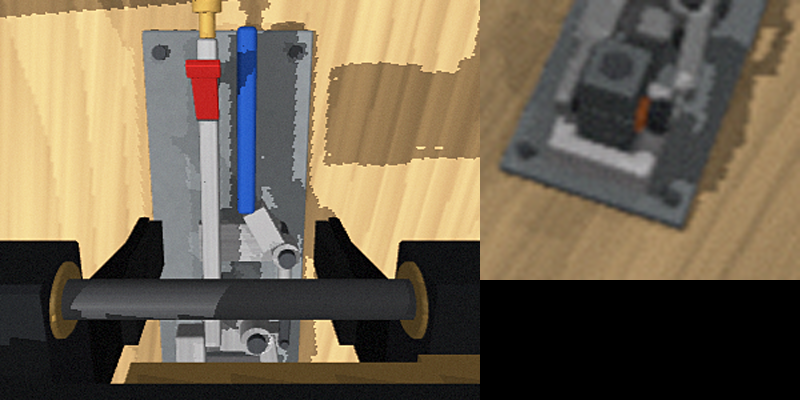

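The pliers are locked: the blue handle lies parallel to the fixed one, the red lever is raised with its tip at crop (203,68), and the jaw presses the plug home in the nest. I'll check the lever tip's position.

```bash
python3 - <<'E'
from h import *
s=bot.read_state();T=np.load('w6.npy');c=cam("wrist",dict(tcp_rot=T[:,:3],position=T[:,3]))
R=s['tcp_rot'];p=s['position'];print(p,R.round(3).tolist())
for u in((252,131),(252,127)): print(back(c,u,.096),((back(c,u,.096)-p)@R*1e3).round(1))
x=np.array([.1487,-.9889,0]);y=np.array([.9889,.1487,0]);O=np.array([.5741,.0629,.096])
q=O-x*.2005-y*.012;print(q,proj(c,q),((q-p)@R*1e3).round(1))
E
```

```text
[0.55422822 0.20116908 0.16476258] [[-0.148, 0.989, 0.002], [0.989, 0.148, 0.0], [0.0, 0.002, -1.0]]
[0.53155266 0.26046042 0.096     ] [ 62.  -13.7  68.8]
[0.53121594 0.263143   0.096     ] [ 64.7 -13.7  68.8]
[0.53241885 0.25939005 0.096     ] [[253.04697489 132.74635238]] [ 60.8 -13.   68.8]
```

```bash
python3 -m jog '[[[20,-5,0],[0,0,0],1],[[40,-9,0],[0,0,0],1],[[60,-13,0],[0,0,0],1],[[60,-13,0],[0,0,0],1],[[60,-13,0],[0,0,0],1],[[60,-13,0],[0,0,0],1],[[60,-13,0],[0,0,0],1],[[60,-13,20],[0,0,0],1],[[60,-13,40],[0,0,0],1],[[60,-13,54],[0,0,0],1],[[60,-13,60],[0,0,0],1],[[60,-13,60],[0,0,0],1]]'
python3 -m jog '[[[0,0,3],[0,0,0],1],[[0,0,6],[0,0,0],1],[[0,0,9],[0,0,0],1],[[0,0,12],[0,0,0],1],[[0,0,12],[0,0,0],1]]'
```

```text
time_s: 15.67
position: [0.5313, 0.2573, 0.1029]
tcp_rot: [[-0.147, 0.989, -0.003], [0.989, 0.147, -0.001], [-0.001, -0.004, -1.0]]
force: [-0.2, 0.5, -0.6]
opening: 0.01
time_s: 16.08
position: [0.5328, 0.2594, 0.0937]
tcp_rot: [[-0.149, 0.989, 0.003], [0.989, 0.149, 0.001], [0.001, 0.003, -1.0]]
force: [-0.4, -0.0, -0.6]
opening: 0.007
```

```bash
python3 -m jog '[[[0,0,2],[0,0,0],1],[[0,0,4],[0,0,0],1],[[0,0,5],[0,0,0],1],[[0,0,5],[0,0,0],1]]'
python3 -m jog '[[[0,0,2],[0,0,0],1],[[0,0,4],[0,0,0],1],[[0,0,5],[0,0,0],1],[[0,0,5],[0,0,0],1]]'
```

```text
time_s: 16.42
position: [0.5318, 0.2581, 0.0871]
tcp_rot: [[-0.148, 0.989, -0.001], [0.989, 0.148, -0.0], [-0.0, -0.001, -1.0]]
force: [0.1, 0.8, 0.4]
opening: 0.008
time_s: 16.75
position: [0.5318, 0.2583, 0.0821]
tcp_rot: [[-0.148, 0.989, -0.001], [0.989, 0.148, -0.0], [-0.0, -0.001, -1.0]]
force: [0.5, 0.4, 0.2]
opening: 0.006
```

```bash
python3 - <<'E'
from h import *
def blue(im): 
    m=(im[:,:,0].astype(int)-im[:,:,2]>60)&(im[:,:,0]>80);m=m[120:200,300:400];p=np.argwhere(m);return p.mean(0)[::-1]+[300,120],len(p)
def red(im):
    m=(im[:,:,2].astype(int)-im[:,:,1]>80)&(im[:,:,0]<90);m=m[110:200,300:400];p=np.argwhere(m);return (p.mean(0)[::-1]+[300,110],len(p)) if len(p) else None
b=vision.capture("scene")[:,:,::-1].copy();cv2.imwrite('pics/scene7.png',b)
for f in('scene0','scene6','scene7'): im=cv2.imread(f'pics/{f}.png');print(f,blue(im),red(im))
E
```

```text
scene0 (array([351.984375 , 148.2109375]), 128) (array([333.39655172, 131.10344828]), 58)
scene6 (array([337.04464286, 146.19642857]), 112) (array([332.90123457, 128.83950617]), 81)
scene7 (array([349.41935484, 150.19354839]), 93) None
```

The blue handle has sprung back to its open position. Retreating, then a final look.

```bash
python3 -m jog '[[[0,0,-20],[0,0,0],1],[[0,0,-50],[0,0,0],1],[[0,0,-80],[0,0,0],1],[[-10,0,-110],[0,0,0],1],[[-40,-10,-130],[0,0,0],1],[[-75,-20,-130],[0,0,0],0.8],[[-100,-30,-130],[0,0,0],0.6],[[-100,-30,-130],[0,0,0],0.5],[[-100,-30,-130],[0,0,0],0.5],[[-100,-30,-130],[0,0,0],0.5]]'
python3 - <<'E'
from h import *
im=vision.capture("wrist")[:,:,::-1].copy();b=vision.capture("scene")[:,:,::-1].copy();d=vision.capture("side")[:,:,::-1].copy()
C=np.zeros((600,800,3),np.uint8)
C[:300,:400]=cv2.resize(im,(400,300));C[:300,400:]=cv2.resize(b,(400,300));C[300:,:400]=cv2.resize(d[185:320,200:290],(400,600),interpolation=2)[:300]
C[300:,400:]=cv2.resize(b[185:260,265:365],(400,300),interpolation=2);cv2.imwrite('pics/z8.png',C)
E
```

```text
time_s: 17.63
position: [0.5175, 0.1554, 0.2127]
tcp_rot: [[-0.148, 0.989, 0.0], [0.989, 0.148, 0.001], [0.001, 0.001, -1.0]]
force: [-0.2, -0.3, 0.2]
opening: 0.292
```

View pics/z8.png

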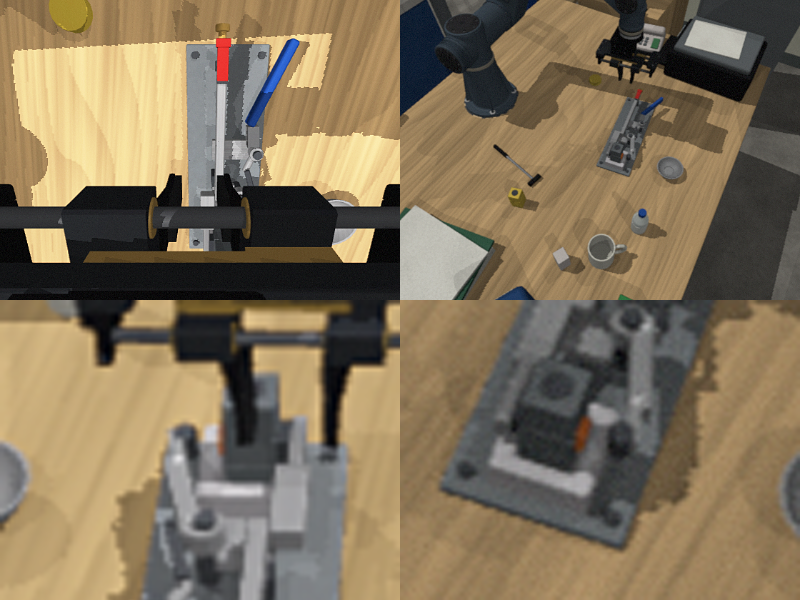

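The final view shows the lever flat, the blue handle open, and the bracket upright in the nest with the plug's head against its face. The other things are where they were. I'll do one numeric check of the handle, then hand in.

```bash
python3 - <<'E'
from h import *
def blue(im):
    m=(im[:,:,0].astype(int)-im[:,:,2]>60)&(im[:,:,0]>80);p=np.argwhere(m[120:200,300:400]);return p.mean(0)[::-1]+[300,120],len(p)
b=vision.capture("scene")[:,:,::-1].copy();print(blue(cv2.imread('pics/scene0.png')),blue(b))
print(bot.hand_in())
E
```

```text
(array([351.984375 , 148.2109375]), 128) (array([356.9625, 144.35  ]), 80)
the job is handed in; nothing more can be done
None
```

The job is handed in. The orange plug was pressed home with the pliers, and the bracket is standing in the nest.

- **Bracket:** I set it in the nest with the plug towards the moving jaw. It touched the floor at about 5 N, at the expected height.
- **Squeeze:** I closed both handles gradually, with the gripper's grip force fixed at 30 N. They came to 35.7 mm across, which matches the locked width. After I let go, the camera showed the pliers still locked with the red lever raised.
- **Release:** I pressed the lever tip down until the handle sprang open, then drew the arm well clear. The clock was just under 18 s of the 69 s allowed.

**Checks:**
- **Last picture:** it showed the lever flat, the blue handle open, the bracket upright with the plug head against its face, and the other things where they had been.
- **Handle colour check:** this final check did not agree closely. The blue patch's centre was about 6 pixels from where it started, and only 80 pixels were detected against 128. I think a shadow hides part of the sleeve, since the wrist view shows the handle at an open angle, but I did not confirm it.
- **Not measured:** I judged the plug being fully home from the lock and the pictures. I also did not measure the force on the lever.

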